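# Hold a spring clip gaping round the pattern card's edge

## Task

Pick up the steel spring clip by its two splayed handles, squeezing them so that its jaws gape, and bring the open jaws round the free upright edge of the pattern card in the wooden stand, about halfway up, with the edge well inside the jaws and the clip touching the card nowhere. Finish still holding the clip there, wide open and off the desk, so that I can slide a tracing in beside the card before it is clamped. Do not shove the stand or disturb the gauge, the chassis or the piston rods.

Things in the scene. Friction and masses are not known exactly. Their poses are not given: they have to be found in the camera images.
- clip: the steel spring clip, 100 g, lying on its side: 85 mm long, 36 mm tall as it lies. Origin on the pivot axis at the clip's underside (mid-height is 18 mm above); x points from the pivot to the jaws, z is the pivot axis (up as it lies). Handles reach back to x = -50 mm, jaws forward to x = +34 mm; inside the jaws is a throat 15 mm wide, free from the pivot pin (x = +5 mm) on
- clip_handles (a point): midway between the handles, 38 mm behind the pivot, at mid-height; axes as the clip's. Handles are plates 36 mm tall, 2.5 mm thick, 44 mm over their outsides here at rest (splayed, 51 mm at their ends), 21 mm and parallel when squeezed fully, to a stop. Squeezing across (y) here takes 4 N a side to start, 11 N a side when fully open; let go, the jaws spring shut
- clip_left (a joint): turn of the clip's left half (y > 0) about the pivot: 0 shut, 0.3 rad fully open (stop)
- clip_right (a joint): turn of the clip's right half (y < 0) about the pivot: 0 shut, 0.3 rad fully open (stop)
- clip_tip_left (a point): inner tip of the left jaw, at mid-height of the clip: 34 mm ahead of the pivot, 1 mm left of the middle when shut, about 11 mm when fully open (both jaws open: 22 mm gap)
- clip_tip_right (a point): inner tip of the right jaw, mirror image of the left
- stand: slotted wooden block 100 x 71 x 30 mm (x, y, z), loose, about 0.8 kg, carrying the pattern card upright and fast in its slot. Origin under the block's centre. The card is 3 mm thick (y), 80 mm tall (12 to 92 mm above the desk) and lies in the stand's x-z plane from x = -100 to +40 mm, so it overhangs the block by 50 mm at -x, roughly towards the robot
- card_edge (a point): middle of the card's free upright edge (at -x of the stand, 52 mm above the desk); axes as the stand's: x runs from the edge into the card, y across its thickness, z up
- chassis: bystander: red enamelled tender chassis on its wheels, 182 mm long (x), 68 mm wide, 36 mm high; origin under its centre
- gauge: bystander: nickel pressure gauge lying face up, 52 mm diameter, 16 mm high, with a 12 mm stem to -x that reaches 42 mm from the centre; origin under its centre
- rod0: bystander: chrome piston rod lying flat, 8 mm rod with an 18 mm square crosshead (20 mm long) at +x and an 18 mm diameter piston at -x, 132 mm overall along x; origin under the middle of the rod
- rod1: bystander: chrome piston rod lying flat, 8 mm rod with an 18 mm square crosshead (20 mm long) at +x and an 18 mm diameter piston at -x, 132 mm overall along x; origin under the middle of the rod
Not all that is in view belongs to the job. What is meant by the stand is not red or yellow, and is the smaller of those in its own colour.

How it is judged:
By the outcome, as a careful person would: the job done as asked, in the order asked, and still so for the second after the job is handed in, while the arm keeps its last pose, push and grip.
It also fails if it takes over 42 s, if anything falls off the work surface, if the arm or the gripper's body presses on something with over 40 N, if the wrist force passes 120 N, or if a joint passes its speed limit or range.

## Robot

A 6-joint arm with a two-finger parallel gripper is mounted at the origin on the work surface. World frame = base frame: x ahead of the robot, y to its left, z up, the work surface at z = 0. Lengths are in m, angles in rad, forces in N, time in s.
With the tool pointing down it reaches from about 0.4 to 0.825 m from the base axis. Payload 7 kg.
Tool frame: the origin (TCP) lies on the centre line of the jaws, within the pads' length; the fingertips stand 11 mm ahead of it and the grasp point (between the pads) lies 8 mm behind it; z points along the fingers, y is the direction in which the jaws open and shut (so a half turn about z gives the same grasp; the last joint's range is limited). The gripper opens to 85 mm and grips with 20 to 120 N. Pads are 22 mm wide; open, the fingers measure 114 mm over their backs; the gripper's body (76 mm by 85 mm) begins 54 mm behind the grasp point. The pads swing forward as they close: fully open they stand 13 mm farther back than shut.
Start: joints at [-0.982, 0.359, 0.012, 0, -1.224, -0.288], TCP at [0.2, -0.645, 0.204] pointing down, gripper open.
Joint ranges: [-3.07, 3.07], [-1.43, 2.12], [-1.02, 1.25], [-3.03, 1.67], [-3.05, -0], [-3.03, 3.03]. Speed limits (rad/s): [2.39, 2.39, 3.01, 3.14, 3.14, 3.14].

## Interface

Orientations are given as a rotation vector (axis times angle).
In Python, from cell import manip gives the robot as it stands.
- The arm moves only by the tool carry_out, never from a script. Its argument "commands" is a list of rows, each a list of 5 numbers: the closure in counts, from 0 (fully open) to 255 (shut), then the shift along the world's x, y, z in cm, then the turn about the world's z in degrees. A call has 1 to 5 rows; each row is the pose to reach, as a shift and turn from the pose commanded when the call began; what a row does not reach only later rows make up. A row lasts 1/8 s, in which the tool goes at most 62.5 mm and 10.7 degrees, less where a joint would pass 70% of its speed; a pose out of reach is approached as far as the arm can. A call with a gripper value outside its range is refused whole. The fingers move at their own pace and stop on an object; the grip force is fixed at half the most. Time passes only in rows, so rows that repeat a pose let the fingers close. It gives the time, the measured TCP pose, the force and the opening at its end, in the units of the state.
- manip.read_state(): the state, without advancing time (a new reading comes with each control period).
- manip.get_image(name): name is "side" or "top"; returns a dict with "color" (420x560x3 uint8, blue, green, red), "K" (3x3 intrinsics, pixels), "extrinsics" (4x4, takes a point from world to camera coordinates). Camera axes: x right, y up, looking along -z (the intrinsics and any distortion apply to the point x, -y, -z); pixel columns grow to the right and rows downward; lengths in m; the calibration is good to about 2 mm. A picture is of the moment at which its call begins. There is no depth.
- manip.sign_off(): hands the job in, once; it reports no verdict.
The state is a dict: "time_s": time; "q": joint angles; "dq": joint speeds; "joint_torque": joint torques, N m; "ee_pos": TCP position; "eef_rot": TCP orientation; "contact_force": force on the tool from outside, world axes, zero at the start; "wrist_torque": the same for the moment, N m; "finger_gap": opening from 0.0 (shut) to 1.0 (fully open).
Only numpy, scipy, OpenCV 4.12 (cv2) and the standard library are available. Lean on these libraries where they do the work, as an engineer would, in place of code of your own. Each camera call takes 0.05 s, during which the arm holds its last target. There are 200 camera calls.

## Working session

There is one attempt and no reset: what is moved stays moved. The work goes in short steps, Python scripts to look and compute and a tool call to move; the robot and the scene stay as the last step left them, time stands still between calls to the robot, and variables do not carry over. Pictures are saved under pics/ and viewed, about 8 in all and at most 12, crops included, and the job is handed in when it is done.

Besides the shell and the picture viewer there is one more tool, called after "Call:" in YAML: its name, and indented under it one key for each argument. carry_out: Moves the arm, as the interface text tells. Its arguments: {"type":"object","properties":{"commands":{"type":"array","items":{"type":"array","items":{"type":"number"}}}},"required":["commands"]}

```bash
mkdir -p pics; ls
python3 - <<'E'
from cell import manip
import cv2, numpy as np
for n in("top","side"):
    d=manip.get_image(n); cv2.imwrite(f"pics/{n}0.png",d["color"]); print(n,d["K"],d["extrinsics"],[k for k in d])
print(manip.read_state())
E
```

```text
pics
top [[513.81371567   0.         274.01589691]
 [  0.         513.81371567 211.02314573]
 [  0.           0.           1.        ]] [[-0.01927189 -0.99976655 -0.00976916 -0.02745949]
 [ 0.98913508 -0.02048943  0.14557462 -0.49059054]
 [-0.1457408  -0.00685753  0.98929904 -1.2361408 ]
 [ 0.          0.          0.          1.        ]] ['color', 'K', 'extrinsics']
side [[449.26152986   0.         282.40490888]
 [  0.         449.26152986 213.71389353]
 [  0.           0.           1.        ]] [[-0.76333342 -0.64600132  0.0020933   0.35648574]
 [ 0.37207003 -0.43699489  0.81890131 -0.24428796]
 [-0.52809657  0.62587359  0.57393054 -0.97303952]
 [ 0.          0.          0.          1.        ]] ['color', 'K', 'extrinsics']
{'time_s': 0.1, 'q': array([-9.81878433e-01,  3.59315336e-01,  1.11741773e-02, -2.87479938e-04,
       -1.22405988e+00, -2.88091423e-01]), 'dq': array([-0.00041577, -0.0010041 ,  0.00221138,  0.00134922,  0.00126982,
        0.00040823]), 'joint_torque': array([-1.50197375e-03, -5.84763694e+01,  2.94108528e+01,  6.95448294e+00,
       -3.14672077e-03, -4.05894156e-06]), 'ee_pos': array([ 0.19984471, -0.64427702,  0.20357144]), 'eef_rot': array([ 4.70552522e-01, -3.10579625e+00, -2.17777863e-03]), 'contact_force': array([ 0.41466834, -0.42358049,  0.32344899]), 'wrist_torque': array([ 0.01431265, -0.00764826,  0.05145418]), 'finger_gap': 1.0034065275740438}
```

View pics/top0.png

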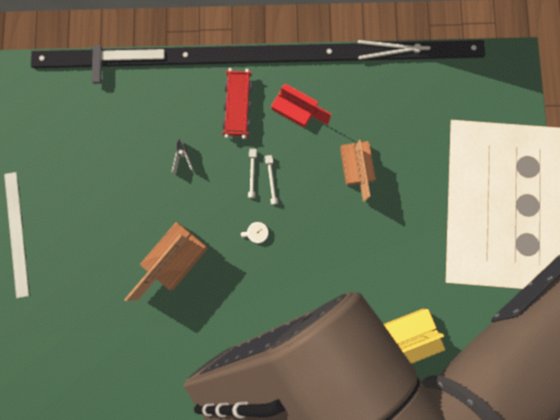

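View pics/side0.png

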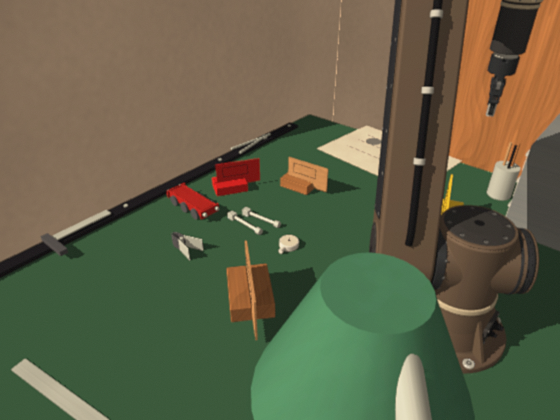

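The top view shows the clip at (181,158), jaws up. There are four stands: red (300,105), yellow (415,335), large brown (172,258) and small brown (358,163). The small brown one fits: it is neither red nor yellow, and it is the smaller of the two brown ones (block about 41 px, or 100 mm). In the side view the clip is at (188,243) and that stand at (303,177). I'll confirm with an enlarged crop.

Run:
```python
import cv2, numpy as np
t=cv2.imread("pics/top0.png"); s=cv2.imread("pics/side0.png")
def c(im,x,y,w=50,h=37): return cv2.resize(im[y:y+h,x:x+w],(400,296),interpolation=cv2.INTER_CUBIC)
out=np.vstack([np.hstack([c(t,156,137),c(t,333,132,100,74)]),np.hstack([c(s,163,225),c(s,275,152,60,44)])])
cv2.imwrite("pics/crop1.png",out)
```

```text
(no output)
```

View pics/crop1.png

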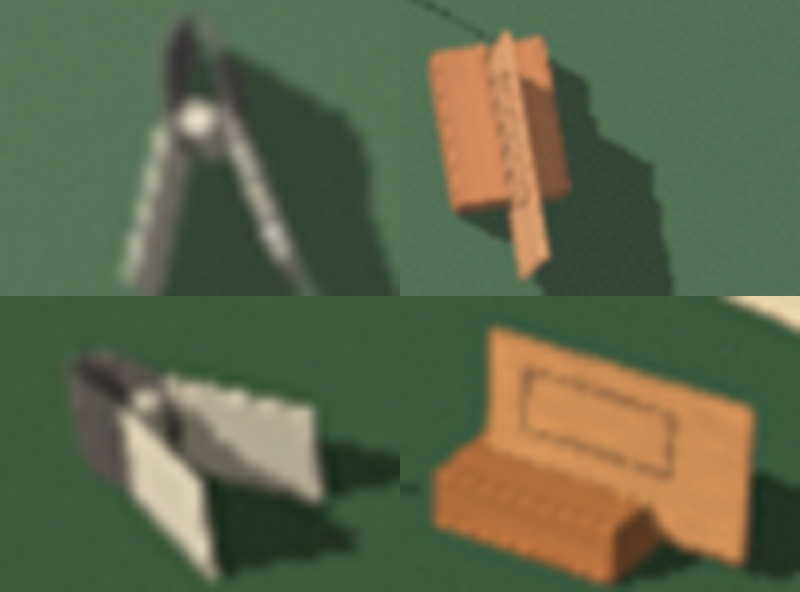

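```bash
cat > h.py <<'E'
import numpy as np, cv2
from scipy.optimize import least_squares
cams={}
cams['top']=(np.array([[513.81371567,0,274.01589691],[0,513.81371567,211.02314573],[0,0,1]]),np.array([[-0.01927189,-0.99976655,-0.00976916,-0.02745949],[0.98913508,-0.02048943,0.14557462,-0.49059054],[-0.1457408,-0.00685753,0.98929904,-1.2361408]]))
cams['side']=(np.array([[449.26152986,0,282.40490888],[0,449.26152986,213.71389353],[0,0,1]]),np.array([[-0.76333342,-0.64600132,0.0020933,0.35648574],[0.37207003,-0.43699489,0.81890131,-0.24428796],[-0.52809657,0.62587359,0.57393054,-0.97303952]]))
def proj(c,P):
    K,E=cams[c]; p=np.atleast_2d(P)@E[:,:3].T+E[:,3]; p=p*[1,-1,-1]; p=p@K.T; return p[:,:2]/p[:,2:]
def tow(b,P):
    x,y,a=b[:3]; c,s=np.cos(a),np.sin(a); P=np.atleast_2d(P); return np.c_[x+c*P[:,0]-s*P[:,1],y+s*P[:,0]+c*P[:,1],P[:,2]+(b[3] if len(b)>3 else 0)]
def fit(obs,b0):
    f=lambda b:np.concatenate([(proj(c,tow(b,np.array(p)/1000))-q).ravel() for c,p,q in obs])
    r=least_squares(f,b0,loss='soft_l1'); return r.x,f(r.x).reshape(-1,2)
def px(o,s,u,v): return np.array([o[0]+(u+.5)/s-.5,o[1]+(v+.5)/s-.5])
E
python3 - <<'E'
from h import *
T=lambda u,v:px((333,132),4,u-400,v); S=lambda u,v:px((275,152),400/60,u-400,v-296)
obs=[('top',p,T(*q)) for p,q in [((-100,0,92),(548,258)),((-100,0,12),(521,278)),((40,0,92),(508,32)),((50,35.5,30),(431,54)),((50,-35.5,30),(545,38)),((-50,-35.5,30),(571,189))]]
obs+=[('side',p,S(*q)) for p,q in [((40,0,92),(490,328)),((-100,0,92),(755,407)),((-100,0,12),(745,565)),((-50,35.5,0),(612,583)),((50,35.5,0),(436,522)),((50,35.5,30),(437,483))]]
b,r=fit(obs,[.6,-.2,0]); print("stand",b,np.degrees(b[2])); print(r.round(2).tolist()); print("edge",tow(b,[-.1,0,.052]))
T=lambda u,v:px((156,137),8,u,v); S=lambda u,v:px((163,225),8,u,v-296)
obs=[('top',p,T(*q)) for p,q in [((0,0,36),(198,118)),((34,0,36),(195,15))]]
obs+=[('side',p,S(*q)) for p,q in [((-50,25.5,36),(209,482)),((-50,25.5,0),(217,580)),((-50,-24,36),(315,405)),((-50,-24,0),(322,500)),((34,0,36),(88,358)),((0,0,36),(150,400))]]
c,r=fit(obs,[.6,.2,0]); print("clip",c,np.degrees(c[2])); print(r.round(2).tolist())
t=cv2.imread("pics/top0.png"); s=cv2.imread("pics/side0.png")
segs=[]
def box(b,x,y,z):
    V=np.array([[i,j,k] for i in x for j in y for k in z])/1000.
    W=tow(b,V)
    return [(W[i],W[j]) for i in range(8) for j in range(i) if bin(i^j).count('1')==1]
segs+=box(b,(-50,50),(-35.5,35.5),(0,30))+box(b,(-100,40),(-1.5,1.5),(12,92))
for sg in(1,-1):
  for z in (0,36): segs.append(tuple(tow(c,[[-.05,sg*.0255,z/1e3],[0,sg*.009,z/1e3]])));segs.append(tuple(tow(c,[[.034,sg*.001,z/1e3],[0,sg*.009,z/1e3]])))
def c_(n,im,x,y,w,h):
    k=400/w; o=cv2.resize(im[y:y+h,x:x+w],(400,296),interpolation=cv2.INTER_CUBIC)
    for a,bb in segs:
        p=[((q-[x,y]+.5)*k).astype(int).tolist() for q in proj(n,np.array([a,bb]))]; cv2.line(o,p[0],p[1],(255,255,0),1)
    return o
cv2.imwrite("pics/ov1.png",np.vstack([np.hstack([c_('top',t,152,137,60,44),c_('top',t,333,132,100,74)]),np.hstack([c_('side',s,163,225,50,37),c_('side',s,275,152,60,44)])]))
E
```

```text
stand [ 0.61115516 -0.25121004  0.12841884] 7.357857636082215
[[-0.38, 0.29], [0.87, 0.79], [-0.49, 0.2], [0.46, -0.13], [-0.36, -0.21], [0.09, 0.31], [0.3, 0.07], [-0.22, 0.12], [-0.25, -1.1], [-0.02, -0.13], [-0.36, -0.08], [-0.52, -2.27]]
edge [[ 0.51197859 -0.26401665  0.052     ]]
clip [0.64635859 0.19527066 0.08055303] 4.615348462079522
[[0.34, 0.25], [-0.26, 0.14], [-0.52, 0.99], [0.14, -0.39], [0.03, 0.72], [0.53, -0.41], [-1.08, -0.35], [0.25, -0.97]]
```

View pics/ov1.png

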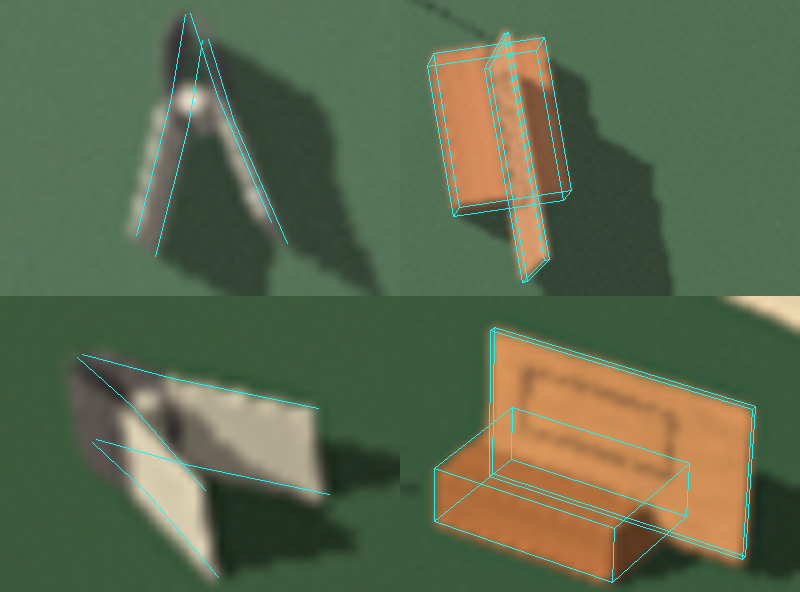

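The overlay matches the stand to about 1 px, so the small brown stand is confirmed. The clip overlay sits a little right of the handles in the top view, so I'll refit it with the handle ends added.

Run:
```python
from h import *
T=lambda u,v:px((156,137),8,u,v); S=lambda u,v:px((163,225),8,u,v-296); U=lambda u,v:px((152,137),400/60,u,v)
obs=[('top',p,T(*q)) for p,q in [((0,0,36),(198,118)),((34,0,36),(195,15))]]+[('top',p,U(*q)) for p,q in [((-50,25.5,36),(130,235)),((-50,25.5,0),(150,258)),((-50,-25.5,36),(268,220))]]
obs+=[('side',p,S(*q)) for p,q in [((-50,25.5,36),(209,482)),((-50,25.5,0),(217,580)),((-50,-24,36),(315,405)),((-50,-24,0),(322,500)),((34,0,36),(88,358)),((0,0,36),(150,400))]]
c,r=fit(obs,[.6,.2,0]); print("clip",c,np.degrees(c[2])); print(r.round(2).tolist()); print(tow(c,[-.038,0,.018]))
```

```text
clip [0.64618197 0.19570264 0.07227706] 4.141170538071603
[[0.17, 0.32], [-0.32, 0.2], [0.57, 0.04], [0.46, -0.32], [0.13, 0.43], [-0.79, 1.15], [-0.12, -0.22], [-0.11, 0.94], [0.4, -0.19], [-1.09, -0.3], [0.16, -0.87]]
[[0.60828118 0.19295851 0.018     ]]
```

Call:
carry_out:
  commands:
    - [0, 5, 15, 0, -5]
    - [0, 8, 21, 0, -10]
    - [0, 14, 30, 0, -13.1]
    - [0, 17, 35, 0, -13.1]
    - [0, 19, 40, 0, -13.1]

```text
time_s: 0.72
ee_pos: [0.3312, -0.3598, 0.2043]
eef_rot: [-0.113, 3.139, 0.0]
contact_force: [0.7, 0.1, 0.1]
finger_gap: 1.005
```

Call:
carry_out:
  commands:
    - [0, 21.8, 43.8, 0, 0]
    - [0, 21.8, 43.8, 0, 0]
    - [0, 21.8, 43.8, 0, 0]
    - [0, 21.8, 43.8, 0, 0]
    - [0, 21.8, 43.8, 0, 0]

```text
time_s: 1.35
ee_pos: [0.4703, -0.0798, 0.2046]
eef_rot: [-0.114, 3.139, 0.0]
contact_force: [1.5, -0.7, 0.9]
finger_gap: 1.0
```

Run:
```python
from cell import manip
s=manip.read_state(); print(s["time_s"],s["ee_pos"],s["eef_rot"],s["q"],s["finger_gap"])
```

```text
1.35 [ 0.47027895 -0.07978806  0.20455811] [-1.13866982e-01  3.13910295e+00  2.28591641e-04] [ 2.45695695e-01  2.68857307e-02 -4.08229149e-01 -5.95220665e-05
 -1.13523529e+00 -1.74395125e+00] 0.999662129922146
```

Call:
carry_out:
  commands:
    - [0, 13.8, 27.3, 0, 0]
    - [0, 13.8, 27.3, 0, 0]
    - [0, 13.8, 27.3, 0, 0]
    - [0, 13.8, 27.3, 0, 0]
    - [0, 13.8, 27.3, 0, 0]

```text
time_s: 1.98
ee_pos: [0.6084, 0.1932, 0.2039]
eef_rot: [0.114, -3.139, 0.0]
contact_force: [1.1, -0.7, -0.6]
finger_gap: 1.004
```

Call:
carry_out:
  commands:
    - [0, 0, 0, 0, 0]
    - [0, 0, 0, 0, 0]

```text
time_s: 2.22
ee_pos: [0.6074, 0.1911, 0.2035]
eef_rot: [0.114, -3.138, 0.001]
contact_force: [-0.2, 0.4, -0.0]
finger_gap: 0.999
```

Call:
carry_out:
  commands:
    - [0, 0.1, 0.2, -6, 0]
    - [0, 0.1, 0.2, -11, 0]
    - [0, 0.1, 0.2, -15, 0]
    - [0, 0.1, 0.2, -17.5, 0]
    - [0, 0.1, 0.2, -18.8, 0]

```text
time_s: 2.85
ee_pos: [0.6081, 0.1916, 0.0155]
eef_rot: [0.111, -3.138, 0.001]
contact_force: [0.0, 0.3, 0.5]
finger_gap: 1.001
```

Call:
carry_out:
  commands:
    - [0, 0, 0, 0, 0]
    - [0, 0, 0, 0, 0]

```text
time_s: 3.1
ee_pos: [0.6097, 0.1933, 0.0179]
eef_rot: [-0.113, 3.138, 0.001]
contact_force: [-0.3, 0.6, 0.5]
finger_gap: 0.996
```

Run:
```python
from cell import manip
import cv2, numpy as np
t=manip.get_image("top")["color"]; s=manip.get_image("side")["color"]
c=lambda im,x,y,w,h: cv2.resize(im[y:y+h,x:x+w],(400,400),interpolation=cv2.INTER_CUBIC)
cv2.imwrite("pics/d.png",np.hstack([c(t,146,115,70,70),c(s,150,200,80,80)]))
```

```text
(no output)
```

View pics/d.png

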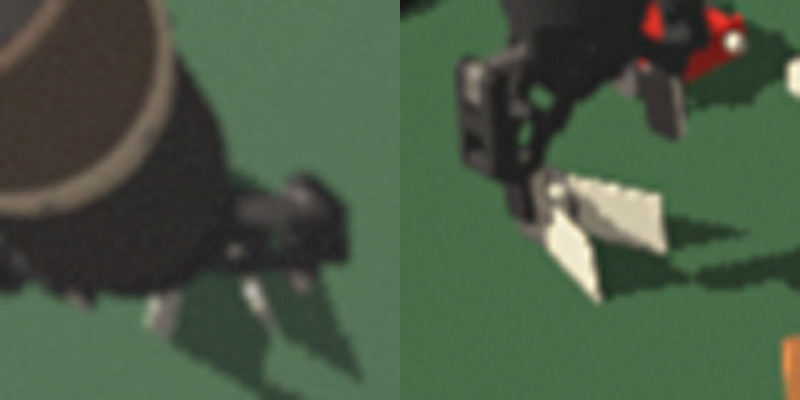

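Run:
```python
from h import *
b=[.6097,.1933,np.radians(4.16)]
P=np.array([[0,.0425,.02],[0,-.0425,.02],[.011,.0425,.02],[.011,-.0425,.02],[-.011,-.0425,.02],[0,-.057,.045],[0,.057,.045]])
W=tow(b,P)
print(((proj('top',W)-[146,115])*400/70).round(0).tolist()); print(((proj('side',W)-[150,200])*5+[400,0]).round(0).tolist())
```

```text
[[114.0, 307.0], [304.0, 290.0], [112.0, 283.0], [302.0, 266.0], [306.0, 314.0], [328.0, 273.0], [68.0, 297.0]]
[[550.0, 277.0], [668.0, 193.0], [534.0, 269.0], [653.0, 185.0], [683.0, 200.0], [683.0, 142.0], [521.0, 254.0]]
```

Run:
```python
from h import *
from cell import manip
s=manip.read_state(); print(s)
q=[('top',np.array([146+300/5.714,115+285/5.714])),('side',np.array([150+(675-400)/5,200+136/5]))]
r=least_squares(lambda P:np.concatenate([proj(c,P)[0]-u for c,u in q]),[.6,.15,.03]); print(r.x,r.fun)
d=manip.get_image("side"); print(abs(d["extrinsics"][:3]-cams['side'][1]).max())
cv2.imwrite("pics/e.png",np.hstack([cv2.resize(d["color"][190:290,140:240],(500,500),interpolation=cv2.INTER_CUBIC)]))
```

```text
{'time_s': 3.2, 'q': array([ 6.11926362e-01,  4.68302071e-01, -2.86474966e-01,  2.23867589e-04,
       -8.13760852e-01, -2.11068400e+00]), 'dq': array([ 0.00406094,  0.00377931, -0.00634692, -0.00126105,  0.00166565,
        0.00013982]), 'joint_torque': array([-7.32815615e-02, -5.96107006e+01,  2.26397717e+01,  5.36247700e+00,
       -5.85852948e-03,  6.43513686e-04]), 'ee_pos': array([0.60967132, 0.19346294, 0.01783708]), 'eef_rot': array([-1.13303117e-01,  3.13756420e+00,  1.71628920e-03]), 'contact_force': array([-0.25570223,  0.68089614,  0.52673322]), 'wrist_torque': array([ 0.0182797 , -0.01329348, -0.01724716]), 'finger_gap': 0.998288193730214}
[0.60581088 0.14687547 0.05851603] [-0.1055766  -0.1250872   0.16783786  0.03990591]
4.985159840487086e-09
```

View pics/e.png

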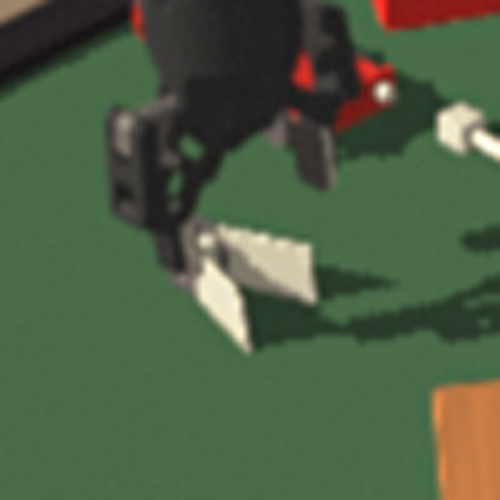

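Run:
```python
from h import *
T=lambda u,v:px((333,132),4,u-400,v); S=lambda u,v:px((275,152),400/60,u-400,v-296)
obs=[('top',p,T(*q)) for p,q in [((-100,0,92),(548,258)),((-100,0,12),(521,278)),((40,0,92),(508,32)),((50,35.5,30),(431,54)),((50,-35.5,30),(545,38)),((-50,-35.5,30),(571,189))]]
obs+=[('side',p,S(*q)) for p,q in [((40,0,92),(490,328)),((-100,0,92),(755,407)),((-100,0,12),(745,565)),((-50,35.5,0),(612,583)),((50,35.5,0),(436,522))]]
b,r=fit(obs,[.6,-.2,0,0]); print("stand",b)
for t,(u,v) in {'Rtip':(318,188),'Ltip':(188,278)}.items():
    p=np.array([140+u/5,190+v/5])
    y={'Rtip':.150,'Ltip':.236}[t]
    r=least_squares(lambda P:proj('side',[P[0],y,P[1]])[0]-p,[.6,.03]); print(t,r.x)
```

```text
stand [ 0.61162569 -0.2516048   0.12651083 -0.00089663]
Rtip [0.60846362 0.05784176]
Ltip [0.60907778 0.05062215]
```

Call:
carry_out:
  commands:
    - [0, 0, 0, -0.3, 0]
    - [0, 0, 0, -0.6, 0]
    - [0, 0, 0, -0.6, 0]
    - [0, 0, 0, -0.6, 0]

```text
time_s: 3.75
ee_pos: [0.6089, 0.1931, 0.0103]
eef_rot: [0.113, -3.139, 0.0]
contact_force: [-0.4, -0.3, 0.4]
finger_gap: 1.002
```

Call:
carry_out:
  commands:
    - [75, 0, 0, 0, 0]
    - [75, 0, 0, 0, 0]
    - [75, 0, 0, 0, 0]
    - [75, 0, 0, 0, 0]

```text
time_s: 4.25
ee_pos: [0.6089, 0.1931, 0.0104]
eef_rot: [-0.113, 3.14, -0.0]
contact_force: [-0.1, -0.1, -0.7]
finger_gap: 0.705
```

Run:
```python
from cell import manip
import cv2, numpy as np
from h import *
s=manip.get_image("side")["color"];t=manip.get_image("top")["color"]; print(manip.read_state()["ee_pos"])
a=cv2.resize(s[190:265,150:225],(500,500),interpolation=cv2.INTER_CUBIC)
b=[.6089,.1931,np.radians(4.16)]
g=.03
for z,col in((0,(0,0,255)),(.02,(0,255,255)),(.04,(255,255,0))):
  for sg in(1,-1):
    w=proj('side',tow(b,[[-.011,sg*g,z],[.011,sg*g,z]])); p=((w-[150,190]+.5)*500/75).astype(int).tolist(); cv2.line(a,p[0],p[1],col,1)
cv2.imwrite("pics/f.png",np.hstack([a,cv2.resize(t[130:190,160:200],(300,500)[:2],interpolation=cv2.INTER_CUBIC)]))
```

```text
[0.60891404 0.19309181 0.01044876]
```

View pics/f.png

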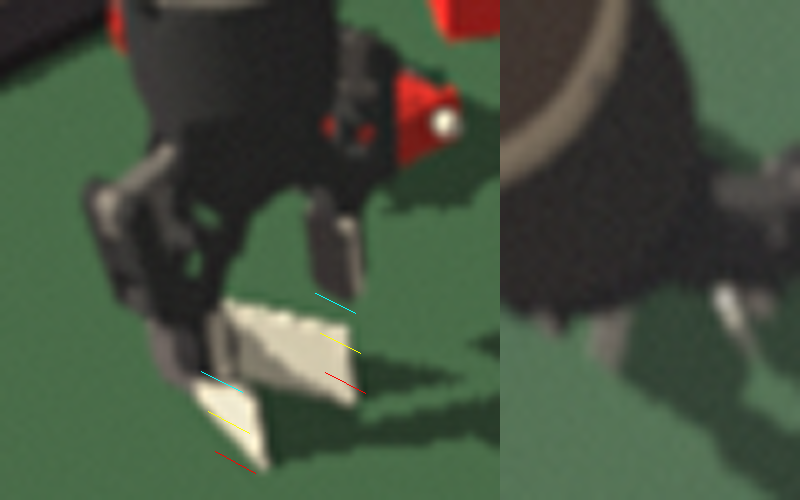

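The picture puts both fingertips about 40 mm above the desk while the reported TCP is at 10 mm. That disagrees with the stated tool geometry, so I'll go down in small steps and watch the force.

Call:
carry_out:
  commands:
    - [75, 0, 0, -0.3, 0]
    - [75, 0, 0, -0.5, 0]
    - [75, 0, 0, -0.5, 0]

```text
time_s: 4.72
ee_pos: [0.6087, 0.193, 0.0051]
eef_rot: [0.113, -3.139, 0.0]
contact_force: [0.5, 0.7, -1.0]
finger_gap: 0.7
```

Call:
carry_out:
  commands:
    - [75, 0, 0, -0.2, 0]
    - [75, 0, 0, -0.4, 0]
    - [75, 0, 0, -0.4, 0]

```text
time_s: 5.1
ee_pos: [0.6088, 0.193, 0.0012]
eef_rot: [0.113, -3.139, 0.0]
contact_force: [1.2, 0.7, 0.7]
finger_gap: 0.706
```

Call:
carry_out:
  commands:
    - [75, 0, 0, -0.2, 0]
    - [75, 0, 0, -0.4, 0]
    - [75, 0, 0, -0.4, 0]

```text
time_s: 5.48
ee_pos: [0.6087, 0.193, -0.0028]
eef_rot: [0.113, -3.139, 0.0]
contact_force: [-0.3, -0.0, 0.2]
finger_gap: 0.707
```

Call:
carry_out:
  commands:
    - [75, 0, 0, -0.2, 0]
    - [75, 0, 0, -0.4, 0]
    - [75, 0, 0, -0.4, 0]

```text
time_s: 5.85
ee_pos: [0.6088, 0.193, -0.0068]
eef_rot: [0.113, -3.139, 0.0]
contact_force: [0.2, 0.3, -0.5]
finger_gap: 0.702
```

Run:
```python
from cell import manip
import cv2, numpy as np
from h import *
s=manip.get_image("side")["color"];t=manip.get_image("top")["color"]; st=manip.read_state(); print(st["ee_pos"],st["contact_force"])
a=cv2.resize(s[190:265,150:225],(600,600),interpolation=cv2.INTER_CUBIC)
b=[.6089,.1931,np.radians(4.16)]
g=.03
for z,col in((0,(0,0,255)),(.02,(0,255,255)),(.04,(255,255,0))):
  for sg in(1,-1):
    w=proj('side',tow(b,[[-.011,sg*g,z],[.011,sg*g,z]])); p=((w-[150,190]+.5)*8).astype(int).tolist(); cv2.line(a,p[0],p[1],col,1)
cv2.imwrite("pics/g.png",a)
```

```text
[ 0.60887375  0.19308397 -0.00666209] [-0.27024179 -0.30787084 -0.83813949]
```

View pics/g.png

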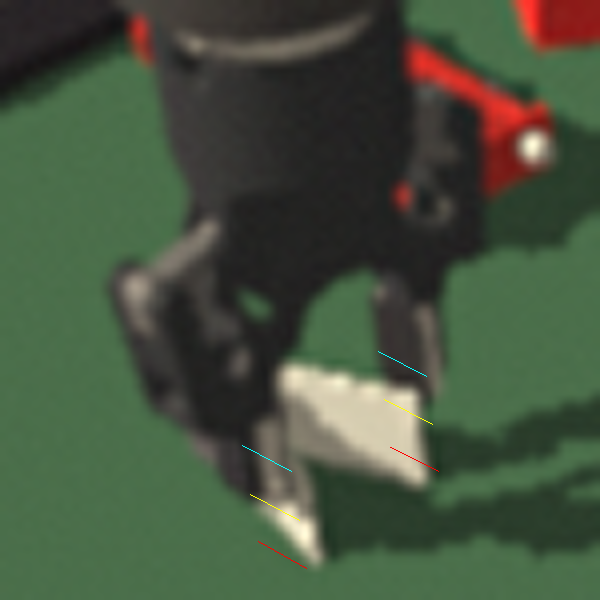

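Call:
carry_out:
  commands:
    - [75, 0, 0, -0.3, 0]
    - [75, 0, 0, -0.6, 0]
    - [75, 0, 0, -0.9, 0]
    - [75, 0, 0, -0.9, 0]

```text
time_s: 6.45
ee_pos: [0.6087, 0.1929, -0.016]
eef_rot: [0.113, -3.139, 0.001]
contact_force: [0.0, 0.6, 0.2]
finger_gap: 0.702
```

Call:
carry_out:
  commands:
    - [75, 0, 0, -0.3, 0]
    - [75, 0, 0, -0.3, 0]

```text
time_s: 6.7
ee_pos: [0.6087, 0.193, -0.0189]
eef_rot: [0.113, -3.139, 0.0]
contact_force: [0.6, -0.5, -0.8]
finger_gap: 0.708
```

Call:
carry_out:
  commands:
    - [110, 0, 0, 0, 0]
    - [130, 0, 0, 0, 0]
    - [130, 0, 0, 0, 0]

```text
time_s: 7.08
ee_pos: [0.6092, 0.1932, -0.018]
eef_rot: [-0.114, 3.139, 0.0]
contact_force: [-1.5, -0.4, 5.7]
finger_gap: 0.488
```

Call:
carry_out:
  commands:
    - [130, 0, 0, 0.2, 0]
    - [150, 0, 0, 0.3, 0]
    - [170, 0, 0, 0.4, 0]
    - [170, 0, 0, 0.4, 0]

```text
time_s: 7.58
ee_pos: [0.6088, 0.1931, -0.0147]
eef_rot: [0.113, -3.139, 0.0]
contact_force: [-1.0, 0.9, -0.8]
finger_gap: 0.339
```

Call:
carry_out:
  commands:
    - [190, 0, 0, 0, 0]
    - [210, 0, 0, 0, 0]
    - [255, 0, 0, 0, 0]
    - [255, 0, 0, 0, 0]
    - [255, 0, 0, 0, 0]

```text
time_s: 8.2
ee_pos: [0.6089, 0.1931, -0.0146]
eef_rot: [-0.113, 3.14, 0.0]
contact_force: [-0.5, -0.0, 0.1]
finger_gap: 0.187
```

Call:
carry_out:
  commands:
    - [255, 0, 0, 1, 0]
    - [255, 0, 0, 3, 0]
    - [255, 0, 0, 5, 0]
    - [255, 0, 0, 5, 0]
    - [255, 0, 0, 5, 0]

```text
time_s: 8.82
ee_pos: [0.6086, 0.193, 0.0353]
eef_rot: [0.113, -3.139, -0.0]
contact_force: [0.1, 0.3, -1.5]
finger_gap: 0.186
```

Run:
```python
from cell import manip
import cv2, numpy as np
s=manip.get_image("side")["color"];t=manip.get_image("top")["color"]; st=manip.read_state(); print(st["ee_pos"],st["contact_force"],st["wrist_torque"],st["finger_gap"])
cv2.imwrite("pics/s_h.png",s);cv2.imwrite("pics/t_h.png",t)
cv2.imwrite("pics/h.png",np.hstack([cv2.resize(t[110:170,156:206],(375,450),interpolation=cv2.INTER_CUBIC),cv2.resize(s[180:255,155:225],(420,450),interpolation=cv2.INTER_CUBIC)]))
```

```text
[0.60836081 0.19283637 0.03468683] [-0.27615645 -0.16637247 -0.6037003 ] [ 0.00614316  0.00553488 -0.01777798] 0.18447808552196357
```

View pics/h.png

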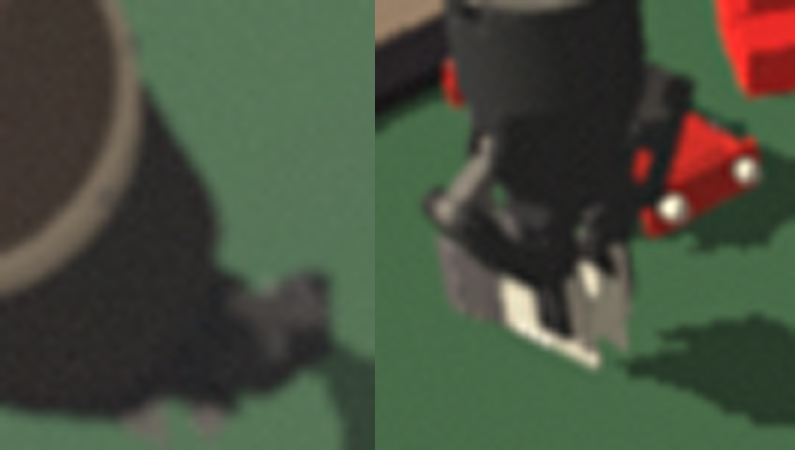

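Run:
```python
from h import *
b=[.6083,.1928,np.radians(4.16)]
for z in(.046,.05,.054):
  for dx in(-.005,0,.005):
    P=[[-.012+dx,.0105,z],[.072+dx,.015,z],[.072+dx,.015,z+.036],[-.012+dx,-.0105,z]]
    w=proj('side',tow(b,P)); print(z,dx,((w-[155,180]+.5)*6+[375,0]).round().astype(int).tolist())
```

```text
0.046 -0.005 [[607, 384], [462, 318], [450, 250], [643, 359]]
0.046 0 [[599, 380], [454, 313], [442, 246], [634, 355]]
0.046 0.005 [[590, 375], [446, 309], [434, 242], [626, 351]]
0.05 -0.005 [[606, 377], [461, 310], [448, 243], [642, 352]]
0.05 0 [[598, 372], [453, 306], [440, 239], [633, 348]]
0.05 0.005 [[589, 368], [445, 302], [432, 235], [625, 343]]
0.054 -0.005 [[605, 369], [459, 303], [447, 235], [641, 344]]
0.054 0 [[597, 365], [451, 299], [439, 231], [632, 340]]
0.054 0.005 [[588, 361], [443, 295], [431, 227], [624, 336]]
```

Call:
carry_out:
  commands:
    - [255, 0, 0, 3, 0]
    - [255, 0, 0, 7, 0]
    - [255, 0, 0, 11, 0]
    - [255, -1, -2.4, 12.5, 0]
    - [255, -2.5, -6, 12.5, 1]

```text
time_s: 9.55
ee_pos: [0.5843, 0.1334, 0.1611]
eef_rot: [-0.143, 3.137, 0.001]
contact_force: [0.8, -0.3, -0.8]
finger_gap: 0.189
```

Call:
carry_out:
  commands:
    - [255, -2, -4.7, 0, 1]
    - [255, -4, -9.4, 0, 2]
    - [255, -6, -14.4, 0, 2.2]
    - [255, -8, -19.2, 0, 2.2]
    - [255, -10, -24, 0, 2.2]

```text
time_s: 10.18
ee_pos: [0.4827, -0.1083, 0.1599]
eef_rot: [0.201, -3.134, 0.0]
contact_force: [0.9, -1.6, -0.5]
finger_gap: 0.186
```

Call:
carry_out:
  commands:
    - [255, -2, -5, 0, 0]
    - [255, -4, -10, 0, 0]
    - [255, -5.5, -13.5, 0, 0]
    - [255, -6.5, -16, 0, 0]
    - [255, -7, -17, 0, 0]

```text
time_s: 10.8
ee_pos: [0.4129, -0.2779, 0.1598]
eef_rot: [0.198, -3.134, -0.001]
contact_force: [0.6, 0.0, -1.3]
finger_gap: 0.194
```

Call:
carry_out:
  commands:
    - [255, 0, 0, 0, 0]
    - [255, 0, 0, 0, 0]

```text
time_s: 11.05
ee_pos: [0.4142, -0.2763, 0.1603]
eef_rot: [0.202, -3.135, -0.0]
contact_force: [-0.3, 0.8, -1.1]
finger_gap: 0.193
```

Call:
carry_out:
  commands:
    - [255, 0, 0, -4, 0]
    - [255, 0, 0, -8, 0]
    - [255, 0, 0, -11, 0]
    - [255, 0, 0, -13.5, 0]
    - [255, 0, 0, -14.4, 0]

```text
time_s: 11.68
ee_pos: [0.4135, -0.276, 0.0151]
eef_rot: [0.203, -3.133, -0.001]
contact_force: [1.3, -0.2, -0.6]
finger_gap: 0.184
```

Call:
carry_out:
  commands:
    - [255, 0, 0, 0, 0]
    - [255, 0, 0, 0, 0]
    - [255, 0, 0, 0, 0]

```text
time_s: 12.05
ee_pos: [0.4146, -0.277, 0.0174]
eef_rot: [-0.201, 3.133, -0.001]
contact_force: [0.8, -0.6, -0.9]
finger_gap: 0.189
```

```bash
cat > look.py <<'E'
import sys
from cell import manip
from h import *
st=manip.read_state(); e=st["ee_pos"]; r=st["eef_rot"]; yaw=2*np.arctan2(r[1],r[0]); yaw=(yaw+np.pi/2)%np.pi-np.pi/2
print(e,np.degrees(yaw),st["contact_force"],st["wrist_torque"],st["finger_gap"])
b=[e[0],e[1],yaw]; z=e[2]+.018; card=[.6112,-.2512,.1284]
segs=[]
for sg in(1,-1):
  for zz in(z,z+.036):
    L=tow(b,[[-.012,sg*.0105,zz],[.036,sg*.0105,zz],[.072,sg*.011,zz]]); segs+=[(L[0],L[1]),(L[1],L[2])]
  segs.append(tuple(tow(b,[[.072,sg*.011,z],[.072,sg*.011,z+.036]])))
  segs.append(tuple(tow(b,[[-.012,sg*.0105,z],[-.012,sg*.0105,z+.036]])))
C=tow(card,[[-.1,0,.012],[-.1,0,.092],[.04,0,.092]]); segs+=[(C[0],C[1]),(C[1],C[2])]
o=[]
for n in('top','side'):
    im=manip.get_image(n)["color"]; cv2.imwrite(f"pics/{n}_{sys.argv[1]}.png",im)
    m=proj(n,tow(b,[.05,0,z])) [0]; x,y=(m-[25,30]).astype(int); y=max(y,0)
    p=cv2.resize(im[y:y+60,x:x+50],(400,480),interpolation=cv2.INTER_CUBIC); q=p.copy()
    for a,c in segs:
        w=((proj(n,np.array([a,c]))-[x,y]+.5)*8).astype(int).tolist(); cv2.line(q,w[0],w[1],(255,255,0),1)
    print(n,x,y); o.append(q if len(sys.argv)<3 else p)
cv2.imwrite(f"pics/look_{sys.argv[1]}.png",np.hstack(o))
E
python3 look.py a
```

```text
[ 0.41463853 -0.27703272  0.01736698] 7.343134112308772 [ 0.78327253 -0.64520794 -0.91274401] [ 0.03338973  0.09514464 -0.00804443] 0.18889026494144437
top 343 189
side 315 158
```

View pics/look_a.png

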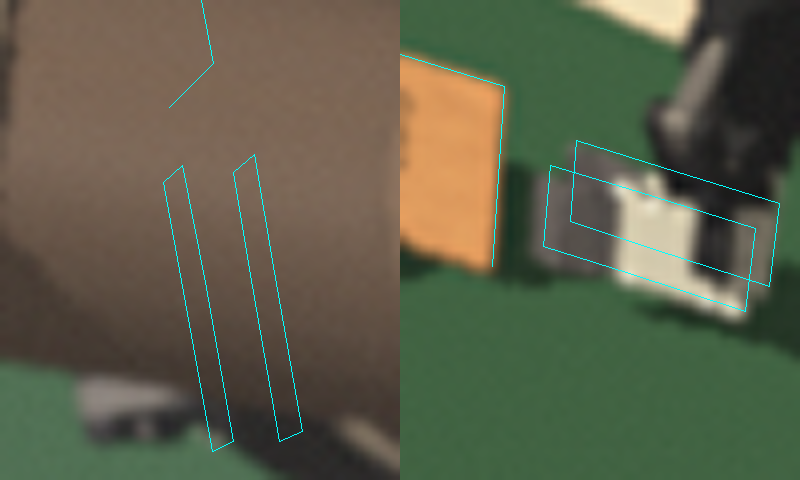

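Call:
carry_out:
  commands:
    - [255, 0.6, 0.08, 0, 0]
    - [255, 1.2, 0.16, 0, 0]
    - [255, 1.8, 0.23, 0, 0]
    - [255, 2.2, 0.28, 0, 0]
    - [255, 2.2, 0.28, 0, 0]

```text
time_s: 12.78
ee_pos: [0.4362, -0.274, 0.0163]
eef_rot: [0.201, -3.135, -0.0]
contact_force: [0.4, 0.8, -0.9]
finger_gap: 0.191
```

Call:
carry_out:
  commands:
    - [255, 0.5, 0.06, 0, 0]
    - [255, 1.0, 0.13, 0, 0]
    - [255, 1.5, 0.2, 0, 0]
    - [255, 1.9, 0.25, 0, 0]
    - [255, 1.9, 0.25, 0, 0]

```text
time_s: 13.4
ee_pos: [0.4552, -0.2716, 0.0164]
eef_rot: [-0.201, 3.135, -0.0]
contact_force: [-0.3, 0.4, -0.9]
finger_gap: 0.187
```

Call:
carry_out:
  commands:
    - [255, 0, 0, 0, 0]
    - [255, 0, 0, 0, 0]
    - [255, 0, 0, 0, 0]

```text
time_s: 13.78
ee_pos: [0.4548, -0.2716, 0.0164]
eef_rot: [0.201, -3.135, -0.0]
contact_force: [-0.4, 0.6, -1.1]
finger_gap: 0.184
```

```bash
python3 look.py b
```

```text
[ 0.45479867 -0.27160843  0.01641852] 7.330296208884738 [-0.36537533  0.60391744 -1.13841176] [-0.01556227  0.06637232  0.00652554] 0.18385645629467307
top 340 173
side 303 155
```

View pics/look_b.png

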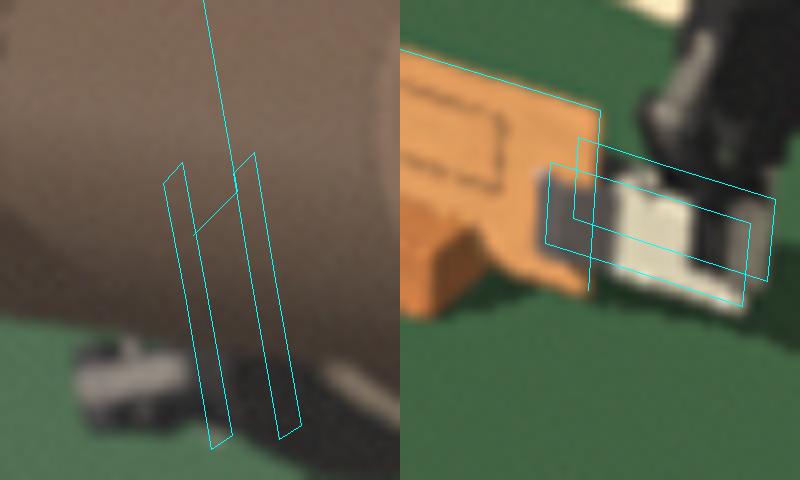

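Call:
carry_out:
  commands:
    - [255, 0.2, 0.03, 0, 0]
    - [255, 0.3, 0.04, 0, 0]
    - [255, 0.3, 0.04, 0, 0]
    - [255, 0.3, 0.04, 0, 0]
    - [255, 0.3, 0.04, 0, 0]

```text
time_s: 14.5
ee_pos: [0.4579, -0.2712, 0.0164]
eef_rot: [0.201, -3.135, -0.0]
contact_force: [0.5, 0.2, -1.1]
finger_gap: 0.189
```

```bash
python3 look.py c
python3 - <<'E'
import cv2, numpy as np
a=cv2.imread("pics/side0.png");b=cv2.imread("pics/side_c.png");p=cv2.imread("pics/side_b.png")
# stand patch shift between start/now
for q in (p,b):
    print(cv2.phaseCorrelate(np.float32(cv2.cvtColor(a[168:192,278:312],6)),np.float32(cv2.cvtColor(q[168:192,278:312],6))))
for n,(x,y,w,h) in dict(chassis=(163,180,60,40),rods=(224,203,62,34),gauge=(272,230,32,26)).items(): print(n,np.abs(a[y:y+h,x:x+w].astype(int)-b[y:y+h,x:x+w]).mean().round(2))
E
```

```text
[ 0.4578799  -0.27119019  0.01640271] 7.3334434326429685 [ 0.52890226  0.17688681 -1.14738151] [-0.04585869  0.04415195  0.03513208] 0.1891200001654094
top 340 172
side 302 155
((0.03752466588025172, 0.03144330364980341), 0.9857116530959805)
((0.05752436952372619, 0.012371628797295031), 0.9754669856694009)
chassis 7.65
rods 9.31
gauge 10.51
```

View pics/look_c.png

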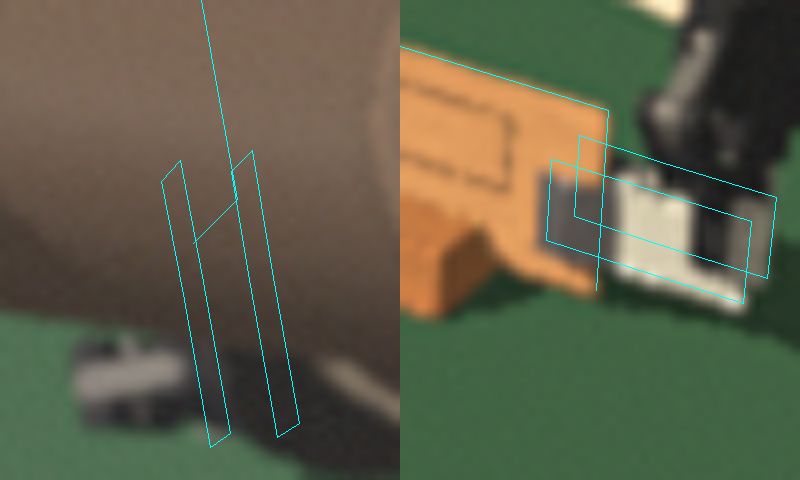

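The near jaw lies in front of the card at crop x 540–612, with the card edge at about x 600. The far jaw is hidden behind the card. The stand hasn't moved (0.06 px). I'll check the bystanders for shift, then hand in.

Run:
```python
import cv2, numpy as np
a=cv2.imread("pics/side0.png",0);b=cv2.imread("pics/side_c.png",0)
for n,(x,y,w,h) in dict(chassis=(163,180,60,40),rods=(224,203,62,34),gauge=(272,230,32,26)).items():
    r=cv2.matchTemplate(b[y-4:y+h+4,x-4:x+w+4],a[y:y+h,x:x+w],cv2.TM_CCOEFF_NORMED); print(n,cv2.minMaxLoc(r)[1::2],"(centre 4,4)")
from cell import manip
print(manip.sign_off())
```

```text
chassis (0.9978896379470825, (4, 4)) (centre 4,4)
rods (0.9992978572845459, (4, 4)) (centre 4,4)
gauge (0.9995717406272888, (4, 4)) (centre 4,4)
the job is handed in; nothing more can be done
None
```

I picked up the clip by its handles and squeezed it under full grip. Its open jaws now sit round the free edge of the card in the small brown stand, and I handed the job in at about 14.5 s. It is held roughly halfway up the card (clip mid-height about 50–52 mm), with the edge about 17 mm inside the tips, by my estimate.

**Last checks:**
- **Stand and bystanders:** the stand moved less than 0.1 px from the first picture. The gauge, chassis and rods matched their first-picture positions to the pixel.
- **Contact:** the wrist force showed little beyond the clip's weight, about 1 N. The side view shows the near jaw in front of the card and the far jaw behind it.

**What disagreed or could not be checked:**
- **Fingertip height:** the fingertips stood about 33 mm higher than the reported TCP and the stated tool geometry imply. I set heights from the pictures and lowered in small steps, with one brief push of about 6 N at the grasp.
- **Grip opening:** it reads about 16 mm where 21 mm was expected at the stop. I took the handles to be fully closed.
- **View from above:** the arm blocked the top camera at the card, so the sideways clearance of the jaws rests on the side view and the fitted positions, good to about 2 mm.

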